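# Stack two flanged hubs on the centring mandrel

### The arm

A 6-joint arm with a two-finger parallel gripper is mounted at the origin on a cart in front of the work surface, level with it; the furniture and walls round the work are solid. World frame = base frame: x ahead of the robot, y to its left, z up, the work surface at z = 0. Lengths are in m, angles in rad, forces in N, time in s.
With the tool pointing down it reaches from about 0.275 to 0.725 m from the base axis. Payload 5.6 kg.
Tool frame: the origin (TCP) lies between the finger pads; the fingertips stand 14 mm ahead of it and the grasp point (between the pads) lies 5 mm behind it (tips_ahead is the distance from the TCP to the fingertips, in m); z points along the fingers, y is the line along which they close (so a half turn about z gives the same grasp; the last joint's range is limited). The gripper opens to 85 mm and grips with 20 to 120 N. Pads are 22 mm wide; open, the fingers measure 114 mm over their backs; the gripper's body (76 mm by 85 mm) begins 54 mm behind the grasp point. The pads swing forward as they close: fully open they stand 13 mm farther back than shut.
Start: joints at [1.589, 0.255, 0.108, 0, -1.424, -0.285], TCP at [0.145, 0.531, 0.214] pointing down, gripper open.
Joint ranges: [-2.95, 2.95], [-1.21, 1.97], [-1.09, 1.5], [-2.87, 1.71], [-2.94, -0.07], [-3.05, 3.05]. Speed limits (rad/s): [2.57, 2.57, 3.14, 3.14, 3.14, 3.14].

### API

Orientations are given as a unit quaternion [w, x, y, z].
In Python, from cell import get_obs, camera, hand_in, tips_ahead gives the robot as it stands.
- The arm moves only by the tool send_rows, never from a script. Its argument "targets" is a list of rows, each a list of 7 numbers: the opening, from 0 (shut) to 1 (fully open), then the shift along the tool's x, y, z normalised to -1 to 1, where 1 is 50 cm, then the turn, a rotation vector about the tool's x, y, z normalised to -1 to 1, where 1 is 1.5 rad. In form: [[gripper, tx, ty, tz, ax, ay, az], ...]. A call has 1 to 20 rows; each row is the pose to reach, as a shift and turn from the pose commanded when the call began, along the tool's axes at that moment; what a row does not reach only later rows make up. A row lasts 1/10 s, in which the tool goes at most 50 mm and 8.59 degrees, less where a joint would pass 70% of its speed; a pose out of reach is approached as far as the arm can. A call with a number of a shift or a turn outside -1 to 1 is refused whole. A call with a gripper value outside its range is refused whole. The fingers move at their own pace and stop on an object; "newtons" is the grip in N (left out, the last holds). Time passes only in rows, so rows that repeat a pose let the fingers close. It gives the time, the measured TCP pose, the force, the opening and the grip force at its end, in the units of the state.
- get_obs(): the state, without advancing time (a new reading comes with each control period).
- camera(name): name is "scene" or "top" or "wrist"; returns a dict with "image" (400x640x3 uint8, blue, green, red), "depth" (400x640 float32, m along the optical axis (not along the pixel's ray), 0 where there is no reading), "mtx" (3x3 intrinsics, pixels), "R" (3x3) and "t" (3): a world point X has camera coordinates R X + t; the wrist camera has in their place "tool_from_camera" (4x4, takes a point from camera to tool coordinates, whose origin is the TCP and whose axes are the flange's). Camera axes: x right, y down, z forward; pixel columns grow to the right and rows downward; lengths in m; the calibration is good to about 2 mm. The wrist camera is an equidistant fisheye: a pixel r from the principal point sees the ray r / f radians off the axis. A picture is of the moment at which its call begins: read the wrist's pose just before it.
- hand_in(): hands the job in; it is judged then, once.
The state is a dict: "time_s": time; "q": joint angles; "qvel": joint speeds; "joint_torque": joint torques, N m; "position": TCP position; "tcp_rot": TCP orientation; "contact_force": force on the tool from outside, world axes, zero at the start; "wrist_torque": the same for the moment, N m; "width": finger opening in m; "finger_force": force on a finger pad.
Only numpy, scipy, OpenCV 4.12 (cv2) and the standard library are available. Lean on these libraries where they do the work, as an engineer would, in place of code of your own. Each camera call takes 0.05 s, during which the arm holds its last target. There are 200 camera calls.

### The job

Get the two bored hubs ready for a run-out check: slide the wide-flanged hub flange down over the spigot of the mandrel until it sits flat on the round base, then the narrow-flanged hub, also flange down, on top of it. Lower each one gently all the way rather than letting it fall, and leave the closed, undrilled end cap where it lies.

Things in the scene. Friction and masses are not known exactly. Their poses are not given: they have to be found in the camera images.
- spigot_face (a point): The fixed mandrel on the bench: a dark steel round base, 120 mm in diameter and 14 mm thick, with an upright bright steel spigot at its centre. This point is the centre of the base's top face, at the foot of the spigot; z up. The spigot rises 58 mm above this point: 20 mm in diameter up to 44 mm, then tapering to an 8 mm nose at 58 mm.
- wide_hub_center (a point): Loose bare steel hub with the WIDE flange, 90 mm in diameter, six bolt holes, 0.2 to 0.45 kg. Flange: round disc 8 mm thick at the bottom; on it stands a plain round boss 46 mm in diameter and 30 mm tall (the place to grip), total height 38 mm; a 28 mm bore goes right through. It stands flange down on the bench. This point is on its axis, half-way up (19 mm above the underside); z is its axis, away from the flange.
- narrow_hub_center (a point): Loose bare steel hub with the NARROW flange, 64 mm in diameter, four bolt holes, 0.14 to 0.3 kg. Flange: round disc 8 mm thick at the bottom; on it stands a plain round boss 46 mm in diameter and 30 mm tall (the place to grip), total height 38 mm; a 28 mm bore goes right through. It stands flange down on the bench. This point is on its axis, half-way up (19 mm above the underside); z is its axis, away from the flange.
- blank_cap_center (a point): Loose blank bare steel end cap, a bystander: flange 90 mm in diameter and boss 46 mm like the wide hub's and about as tall, but the boss has a closed, slightly domed top and no bore. To be left alone. This point is on its axis, 19 mm above its underside; z up.
Things that resemble listed ones, but are neither listed nor needed, are in the scene too. Leave any purple look-alike of the part that bears wide_hub_center alone.

How it is judged:
By the outcome, as a careful person would: the job done as asked, in the order asked, and still so for the second after the job is handed in, with the robot touching nothing.
It also fails if it takes over 50 s, if anything falls off the work surface, if the arm or the gripper's body presses on something with over 40 N, if the wrist force passes 120 N, or if a joint passes its speed limit or range.

## Working session

There is one attempt and no reset: what is moved stays moved. The work goes in short steps, Python scripts to look and compute and a tool call to move; the robot and the scene stay as the last step left them, time stands still between calls to the robot, and variables do not carry over. Pictures are saved under pics/ and viewed, at most 10 in all, crops included, and the job is handed in when it is done.

Besides the shell and the picture viewer there is one more tool, called after "Request:" by a JSON object that holds its "name" and its "arguments". send_rows: Moves the arm, as the interface text tells. Its arguments: {"type":"object","properties":{"targets":{"type":"array"},"newtons":{"type":"number"}},"required":["targets"]}

```bash
mkdir -p pics; ls; python3 - <<'E'
from cell import get_obs,camera,tips_ahead
import cv2,numpy as np,pickle
o=get_obs();print(o,tips_ahead)
d={n:camera(n) for n in("scene","top")}
pickle.dump(d,open('c0.pkl','wb'))
for n in d: cv2.imwrite(f'pics/{n}0.png',d[n]['image']);print(n,d[n]['mtx'],d[n]['R'],d[n]['t'],(d[n]['depth']>0).mean())
E
```

```text
pics
{'time_s': 0.0, 'q': array([ 1.58858771e+00,  2.55792588e-01,  1.06956499e-01, -4.73382697e-04,
       -1.42389728e+00, -2.84623609e-01]), 'qvel': array([-1.65887830e-04, -5.66667482e-04,  5.13622921e-05, -1.13775269e-03,
       -3.55580941e-04,  9.97026277e-04]), 'joint_torque': array([-2.20447175e-03, -3.86636889e+01,  2.37938100e+01,  5.36509931e+00,
       -6.09048642e-03, -8.89051734e-06]), 'position': array([0.14481587, 0.53002706, 0.21315298]), 'tcp_rot': array([ 9.92733929e-04,  9.91108133e-01, -1.33055164e-01, -8.55470949e-05]), 'contact_force': array([-0.36707106, -1.4675123 , -0.8459239 ]), 'wrist_torque': array([0.01228682, 0.0371781 , 0.02220657]), 'finger_force': 0.0, 'width': 0.08529271256022287} 0.014
scene [[369.9096874    0.         316.24293416]
 [  0.         369.9096874  201.77587066]
 [  0.           0.           1.        ]] [[ 0.78264996 -0.62205068  0.02262743]
 [-0.30679118 -0.41711719 -0.85550711]
 [ 0.54160707  0.66262071 -0.51729641]] [-0.58331351  0.07738478  0.87725903] 0.99611328125
top [[384.44480052   0.         318.34739055]
 [  0.         384.44480052 204.26433905]
 [  0.           0.           1.        ]] [[ 0.00769155 -0.99989923 -0.01193203]
 [-0.99660335 -0.00668672 -0.0820795 ]
 [ 0.08199145  0.01252282 -0.99655435]] [-0.30299843  0.51343354  1.307172  ] 0.99621875
```

View pics/scene0.png

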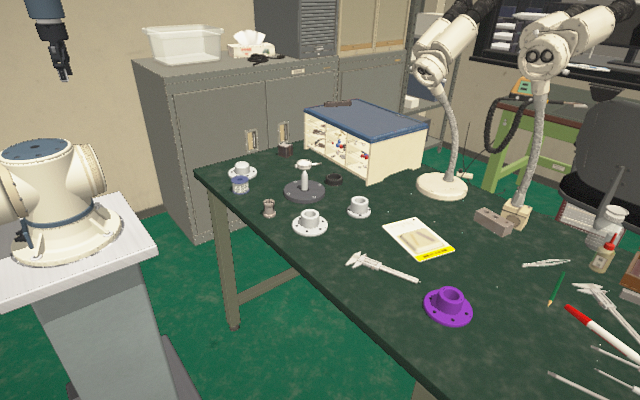

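View pics/top0.png

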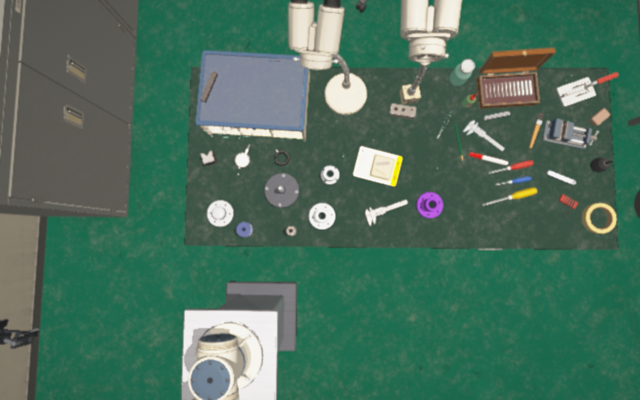

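```bash
cat > h.py <<'E'
import numpy as np,cv2
def ray(c,u,v,z):
    d=c['R'].T@np.linalg.solve(c['mtx'],[u,v,1]); o=-c['R'].T@c['t']
    return o+d*(z-o[2])/d[2]
def cloud(c):
    v,u=np.mgrid[:400,:640]; p=np.stack([u,v,np.ones_like(u)],-1).reshape(-1,3)@np.linalg.inv(c['mtx']).T
    return ((p*c['depth'].reshape(-1,1)-c['t'])@c['R']).reshape(400,640,3)
E
python3 - <<'E'
import pickle;from h import *
d=pickle.load(open('c0.pkl','rb'));c=d['top']
a=cv2.resize(c['image'][140:245,190:350],(800,525),interpolation=cv2.INTER_CUBIC)
b=cv2.resize(d['scene']['image'][145:245,220:380],(800,500),interpolation=cv2.INTER_CUBIC)
cv2.imwrite('pics/a.png',a);cv2.imwrite('pics/b.png',b)
P=cloud(c);Q=cloud(d['scene'])
for n,u,v in(("wide",322,215),("narrow",330,174),("cap",220,213),("mandrel",282,190)):
    g=ray(c,u,v,.03)
    out=[]
    for lo,hi,R in((.004,.012,.055),(.03,.05,.035),(.008,.02,.07)):
        for nm,X in(("t",P),("s",Q)):
            m=(X[...,2]>lo)&(X[...,2]<hi)&(np.hypot(X[...,0]-g[0],X[...,1]-g[1])<R)
            if m.sum()<5: continue
            x=X[m];(cx,cy),r=cv2.minEnclosingCircle(x[:,:2].astype(np.float32))
            out.append((nm,lo,int(m.sum()),round(cx,4),round(cy,4),round(r,4),round(np.median(x[:,2]),4)))
    print(n,g.round(3),*out,sep='\n ')
E
```

```text
wide
 [ 0.478 -0.312  0.03 ]
 ('t', 0.004, 345, 0.478, -0.3121, 0.0549, np.float64(0.0089))
 ('s', 0.004, 400, 0.4752, -0.3125, 0.0459, np.float64(0.0086))
 ('t', 0.03, 93, 0.4761, -0.3103, 0.023, np.float64(0.0394))
 ('s', 0.03, 165, 0.4763, -0.3116, 0.0237, np.float64(0.0373))
 ('t', 0.008, 279, 0.4828, -0.3154, 0.0664, np.float64(0.0105))
 ('s', 0.008, 326, 0.476, -0.3123, 0.0452, np.float64(0.0092))
narrow
 [ 0.62  -0.339  0.03 ]
 ('t', 0.004, 175, 0.6198, -0.3401, 0.0541, np.float64(0.0064))
 ('s', 0.004, 131, 0.6198, -0.3389, 0.0316, np.float64(0.0085))
 ('t', 0.03, 93, 0.6206, -0.3368, 0.0232, np.float64(0.0382))
 ('s', 0.03, 148, 0.6206, -0.34, 0.0242, np.float64(0.0375))
 ('t', 0.008, 86, 0.6084, -0.3203, 0.0517, np.float64(0.0104))
 ('s', 0.008, 131, 0.62, -0.3386, 0.0316, np.float64(0.0095))
cap
 [0.482 0.037 0.03 ]
 ('t', 0.004, 342, 0.4818, 0.038, 0.0541, np.float64(0.0083))
 ('s', 0.004, 160, 0.4826, 0.0426, 0.0456, np.float64(0.0084))
 ('t', 0.03, 139, 0.483, 0.0428, 0.0231, np.float64(0.0368))
 ('s', 0.03, 86, 0.4816, 0.0398, 0.0219, np.float64(0.0367))
 ('t', 0.008, 244, 0.4821, 0.0362, 0.0589, np.float64(0.0104))
 ('s', 0.008, 135, 0.4837, 0.0416, 0.0444, np.float64(0.0093))
mandrel
 [ 0.563 -0.174  0.03 ]
 ('t', 0.004, 89, 0.5632, -0.1741, 0.0546, np.float64(0.011))
 ('s', 0.004, 43, 0.5552, -0.1842, 0.0463, np.float64(0.0076))
 ('s', 0.03, 43, 0.5627, -0.1722, 0.0092, np.float64(0.0402))
 ('t', 0.008, 850, 0.5636, -0.1759, 0.0653, np.float64(0.0151))
 ('s', 0.008, 669, 0.5661, -0.1711, 0.0619, np.float64(0.0146))
```

View pics/a.png

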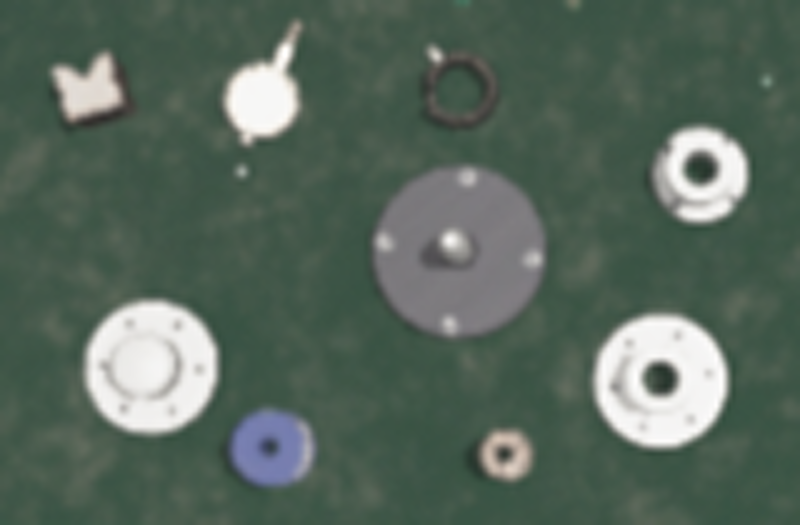

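View pics/b.png

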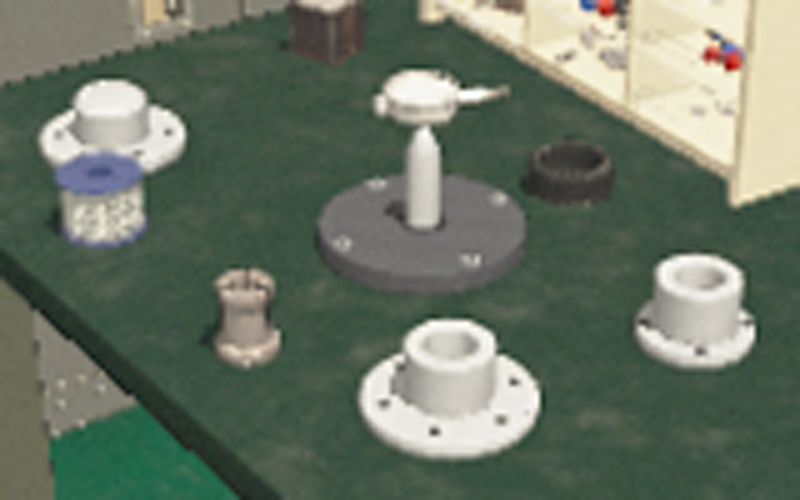

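Wide hub = top px (322,215): it is bare steel, 90 mm, bored, and its six holes fit the description. The cap at (220,213) is domed and undrilled, and (430,205) is the purple look-alike. The narrow hub is at (330,174), the mandrel at (282,190). The enlarged crops confirm this, and the measured radii and heights match (45/23 mm, 38 mm; base 60 mm, 14 mm).

Request:
{"name": "send_rows", "arguments": {"targets": [[0.8, 0.84, 0.76, -0.08, 0, 0, 0], [0.8, 0.84, 0.76, -0.08, 0, 0, 0], [0.8, 0.84, 0.76, -0.08, 0, 0, 0], [0.8, 0.84, 0.76, -0.08, 0, 0, 0], [0.8, 0.84, 0.76, -0.08, 0, 0, 0], [0.8, 0.84, 0.76, -0.08, 0, 0, 0], [0.8, 0.84, 0.76, -0.08, 0, 0, 0], [0.8, 0.84, 0.76, -0.08, 0, 0, 0], [0.8, 0.84, 0.76, -0.08, 0, 0, 0], [0.8, 0.84, 0.76, -0.08, 0, 0, 0], [0.8, 0.84, 0.76, -0.08, 0, 0, 0], [0.8, 0.84, 0.76, -0.08, 0, 0, 0], [0.8, 0.84, 0.76, -0.08, 0, 0, 0], [0.8, 0.84, 0.76, -0.08, 0, 0, 0]]}}

```text
time_s: 1.5
position: [0.4496, 0.0531, 0.2536]
tcp_rot: [0.0, 0.991, -0.134, -0.001]
contact_force: [0.4, -0.1, -0.4]
width: 0.0681
finger_force: 0.0
```

Request:
{"name": "send_rows", "arguments": {"targets": [[0.8, 0.31, 0.52, 0.07, 0, 0, 0], [0.8, 0.31, 0.52, 0.07, 0, 0, 0], [0.8, 0.31, 0.52, 0.07, 0, 0, 0], [0.8, 0.31, 0.52, 0.07, 0, 0, 0], [0.8, 0.31, 0.52, 0.07, 0, 0, 0], [0.8, 0.31, 0.52, 0.07, 0, 0, 0], [0.8, 0.31, 0.52, 0.07, 0, 0, 0], [0.8, 0.31, 0.52, 0.07, 0, 0, 0], [0.8, 0.31, 0.52, 0.07, 0, 0, 0], [0.8, 0.31, 0.52, 0.07, 0, 0, 0]]}}

```text
time_s: 2.5
position: [0.5311, -0.2367, 0.2199]
tcp_rot: [-0.0, 0.991, -0.132, 0.001]
contact_force: [-0.4, 0.5, 0.8]
width: 0.0683
finger_force: 0.0
```

```bash
cat >> h.py <<'E'
from scipy.spatial.transform import Rotation as Ro
def wrist(name=None):
    from cell import get_obs,camera
    o=get_obs();c=camera('wrist');q=o['tcp_rot']
    T=np.eye(4);T[:3,:3]=Ro.from_quat([q[1],q[2],q[3],q[0]]).as_matrix();T[:3,3]=o['position']
    c['W']=T@c['tool_from_camera'];c['T']=T
    if name: cv2.imwrite(f'pics/{name}.png',c['image'])
    return c
def wrays(c):
    K=c['mtx'];v,u=np.mgrid[:400,:640];x=(u-K[0,2])/K[0,0];y=(v-K[1,2])/K[1,1];r=np.hypot(x,y)+1e-9
    return np.stack([np.sin(r)*x/r,np.sin(r)*y/r,np.cos(r)],-1)
def wplane(c,u,v,z):
    K=c['mtx'];x=(u-K[0,2])/K[0,0];y=(v-K[1,2])/K[1,1];r=np.hypot(x,y)+1e-9
    d=c['W'][:3,:3]@[np.sin(r)*x/r,np.sin(r)*y/r,np.cos(r)];o=c['W'][:3,3]
    return o+d*(z-o[2])/d[2]
def wpix(c,X):
    p=c['W'][:3,:3].T@(np.asarray(X)-c['W'][:3,3]);t=np.arctan2(np.hypot(*p[:2]),p[2]);h=np.hypot(*p[:2]);K=c['mtx']
    return K[0,2]+K[0,0]*t*p[0]/h,K[1,2]+K[1,1]*t*p[1]/h
def wcloud(c):
    d=wrays(c);d=d/np.maximum(d[...,2:],1e-3)*c['depth'][...,None]
    return d@c['W'][:3,:3].T+c['W'][:3,3]
def move(c,dst):
    s=c['T'][:3,:3].T@(np.asarray(dst)-c['T'][:3,3])/.5
    return s.round(4)
E
python3 - <<'E'
from h import *
c=wrist('w1');print(c['tool_from_camera'],c['mtx'],c['T'],(c['depth']>0).mean())
X=wcloud(c)
for n,g in(("wide",(.476,-.3115)),("narrow",(.62,-.339)),("mand",(.563,-.173))):
    print(n,wpix(c,(*g,.038)))
    for lo,hi,R in((.033,.044,.035),(.004,.012,.06),(.012,.018,.07),(.03,.1,.02)):
        m=(X[...,2]>lo)&(X[...,2]<hi)&(np.hypot(X[...,0]-g[0],X[...,1]-g[1])<R)&(c['depth']>0)
        if m.sum()<5: continue
        x=X[m];(cx,cy),r=cv2.minEnclosingCircle(x[:,:2].astype(np.float32));print(' ',lo,m.sum(),round(cx,4),round(cy,4),round(r,4),x[:,2].max())
E
```

```text
[[-8.21935994e-04 -9.45996962e-01 -3.24174447e-01  8.26218496e-02]
 [ 9.99998790e-01 -1.20563903e-03  9.82791416e-04  3.76029180e-04]
 [-1.32055506e-03 -3.24173247e-01  9.45996809e-01 -1.59905716e-01]
 [ 0.00000000e+00  0.00000000e+00  0.00000000e+00  1.00000000e+00]] [[309.70691629   0.         315.39577624]
 [  0.         309.70691629 199.16278949]
 [  0.           0.           1.        ]] [[ 9.65249644e-01 -2.61326512e-01  1.25672891e-03  5.31139154e-01]
 [-2.61326655e-01 -9.65250422e-01 -5.18124795e-05 -2.36693905e-01]
 [ 1.22659808e-03 -2.78404785e-04 -9.99999209e-01  2.19904378e-01]
 [ 0.00000000e+00  0.00000000e+00  0.00000000e+00  1.00000000e+00]] 0.99577734375
wide (np.float64(387.74508704450716), np.float64(198.60572912217782))
  0.033 720 0.4768 -0.3107 0.0231 0.04071372618505348
  0.004 2349 0.4764 -0.3107 0.0454 0.011931254822625303
  0.012 93 0.4818 -0.3085 0.021 0.017960034737951935
  0.03 484 0.476 -0.3115 0.0201 0.04071372618505348
narrow (np.float64(383.70978759324714), np.float64(72.09722955710761))
  0.033 829 0.6204 -0.3376 0.0237 0.04112984984425622
  0.004 774 0.621 -0.3372 0.0324 0.011945738570695974
  0.012 52 0.6207 -0.332 0.0202 0.017954790181713864
  0.03 556 0.6199 -0.339 0.0201 0.04112984984425622
mand (np.float64(253.39698263901994), np.float64(158.98113402522773))
  0.033 42 0.5676 -0.1734 0.0094 0.04365158165336558
  0.004 68 0.5643 -0.1734 0.0587 0.011987804082240594
  0.012 6694 0.5652 -0.1706 0.0603 0.01758483367491792
  0.03 356 0.5654 -0.1705 0.0105 0.07320099253873125
```

View pics/w1.png

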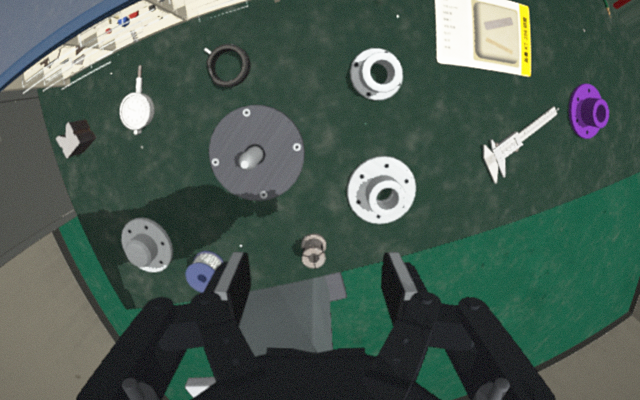

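The wrist view shows the mandrel at (255,152), the wide hub at (382,190) and the narrow hub at (376,73). Sizes and heights agree with those given.

Request:
{"name": "send_rows", "arguments": {"targets": [[0.8, -0.067, 0.171, 0.1, 0, 0, 0], [0.8, -0.067, 0.171, 0.2, 0, 0, 0], [0.8, -0.067, 0.171, 0.24, 0, 0, 0], [0.8, -0.067, 0.171, 0.24, 0, 0, 0], [0.8, -0.067, 0.171, 0.26, 0, 0, 0], [0.8, -0.067, 0.171, 0.29, 0, 0, 0], [0.8, -0.067, 0.171, 0.32, 0, 0, 0], [0.8, -0.067, 0.171, 0.35, 0, 0, 0], [0.8, -0.067, 0.171, 0.37, 0, 0, 0], [0.8, -0.067, 0.171, 0.382, 0, 0, 0], [0.8, -0.067, 0.171, 0.382, 0, 0, 0], [0.8, -0.067, 0.171, 0.382, 0, 0, 0]]}}

```text
time_s: 3.75
position: [0.4769, -0.3122, 0.029]
tcp_rot: [0.0, 0.991, -0.133, 0.001]
contact_force: [0.5, -0.6, 0.4]
width: 0.0683
finger_force: 0.0
```

```bash
python3 - <<'E'
from h import *
c=wrist('w2');print(c['T'][:3,3]);X=wcloud(c);g=(.4766,-.3107)
for lo,hi,R in((.033,.044,.026),(.004,.012,.05)):
    m=(X[...,2]>lo)&(X[...,2]<hi)&(np.hypot(X[...,0]-g[0],X[...,1]-g[1])<R)&(c['depth']>0)
    x=X[m];print(lo,m.sum(),cv2.minEnclosingCircle(x[:,:2].astype(np.float32)))
E
```

```text
[ 0.4768852  -0.31219574  0.02900361]
0.033 3176 ((0.4767651855945587, -0.3104526996612549), 0.023567408323287964)
0.004 8161 ((0.4763777554035187, -0.31078585982322693), 0.045219194144010544)
```

View pics/w2.png

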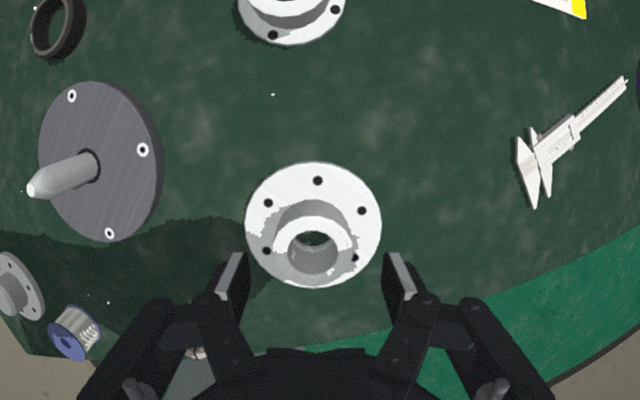

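The boss is centred between the pads, with the boss top at about (313,235). Closing the gripper.

Request:
{"name": "send_rows", "arguments": {"targets": [[0.5, 0, 0, 0, 0, 0, 0], [0.4, 0, 0, 0, 0, 0, 0], [0.3, 0, 0, 0, 0, 0, 0], [0.3, 0, 0, 0, 0, 0, 0], [0.3, 0, 0, 0, 0, 0, 0], [0.3, 0, 0, 0, 0, 0, 0], [0.3, 0, 0, 0, 0, 0, 0], [0.3, 0, 0, 0, 0, 0, 0]], "newtons": 60}}

```text
time_s: 4.6
position: [0.476, -0.312, 0.0281]
tcp_rot: [-0.0, 0.991, -0.133, -0.0]
contact_force: [0.6, 0.2, -0.3]
width: 0.0253
finger_force: 0.0
```

```bash
python3 - <<'E'
from h import *
from cell import get_obs
c=wrist('w3');o=get_obs();print(o['width'],o['finger_force'],o['contact_force']);T=c['T'][:3,3]
print(wpix(c,T),wpix(c,T+[0,0,-.014]),wpix(c,(.4766,-.3107,.038)))
X=wcloud(c);X2=(X-T)@c['T'][:3,:3]
for u,v in((320,250),(315,280),(300,270),(335,270),(285,270),(345,270)): print(u,v,X2[v,u].round(3),X[v,u].round(3))
E
```

```text
0.02550069180396256 0.0 [0.21689676 0.20398479 0.05112527]
(np.float64(314.49566192495325), np.float64(244.6231882204716)) (np.float64(314.5257523838006), np.float64(234.281703605804)) (np.float64(311.8360346453324), np.float64(252.57666025122995))
320 250 [-0.014  0.004  0.019] [ 0.462 -0.312  0.009]
315 280 [-0.018  0.    -0.01 ] [ 0.458 -0.308  0.038]
300 270 [-0.012 -0.008 -0.009] [ 0.467 -0.301  0.037]
335 270 [-0.012  0.012 -0.009] [ 0.462 -0.32   0.037]
285 270 [ 0.01  -0.013 -0.044] [ 0.489 -0.302  0.072]
345 270 [ 0.011  0.013 -0.045] [ 0.483 -0.328  0.073]
```

View pics/w3.png

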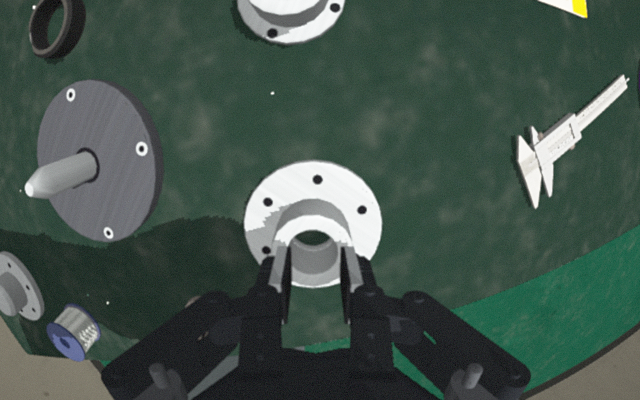

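```bash
python3 - <<'E'
from h import *
c=wrist();T=c['T'][:3,3];X=(wcloud(c)-T)@c['T'][:3,:3]
d=c['depth']
m=(X[...,2]<-.014)&(d>0)&(X[...,2]>-.08)
v,u=np.nonzero(m);p=X[m]
for s in(-1,1):
    k=p[:,1]*s>0;i=np.argsort(-p[k,2])[:400:40];print(np.c_[u[k][i],v[k][i],p[k][i].round(4)])
    k&=p[:,2]>-.05;print(k.sum(),p[k].min(0).round(3),p[k].max(0).round(3))
from cell import get_obs;print(get_obs()['q'])
E
```

```text
[[ 6.900e+01  1.720e+02  5.050e-02 -1.513e-01 -1.400e-02]
 [ 6.800e+01  1.720e+02  5.080e-02 -1.510e-01 -1.520e-02]
 [ 6.700e+01  1.700e+02  5.240e-02 -1.502e-01 -1.660e-02]
 [ 6.600e+01  1.840e+02  4.400e-02 -1.524e-01 -1.780e-02]
 [ 6.500e+01  1.760e+02  4.930e-02 -1.508e-01 -1.890e-02]
 [ 6.500e+01  1.800e+02  4.700e-02 -1.504e-01 -1.990e-02]
 [ 6.400e+01  1.800e+02  4.720e-02 -1.506e-01 -2.050e-02]
 [ 2.900e+02  2.610e+02  1.500e-03 -1.260e-02 -2.150e-02]
 [ 5.300e+01  1.650e+02  5.730e-02 -1.571e-01 -2.210e-02]
 [ 6.000e+01  1.740e+02  5.160e-02 -1.508e-01 -2.290e-02]]
2305 [-0.012 -0.165 -0.05 ] [ 0.059 -0.012 -0.014]
[[ 3.40e+02  2.50e+02  6.70e-03  1.32e-02 -1.91e-02]
 [ 3.40e+02  2.68e+02 -2.20e-03  1.32e-02 -2.26e-02]
 [ 3.44e+02  2.48e+02  1.06e-02  1.47e-02 -2.43e-02]
 [ 3.40e+02  2.83e+02 -9.70e-03  1.33e-02 -2.54e-02]
 [ 3.42e+02  2.54e+02  8.60e-03  1.35e-02 -2.69e-02]
 [ 3.41e+02  2.60e+02  6.00e-03  1.30e-02 -2.82e-02]
 [ 3.41e+02  2.71e+02  3.00e-04  1.32e-02 -2.94e-02]
 [ 3.44e+02  2.54e+02  1.07e-02  1.41e-02 -3.07e-02]
 [ 3.41e+02  2.86e+02 -7.20e-03  1.33e-02 -3.17e-02]
 [ 3.47e+02  2.58e+02  9.70e-03  1.54e-02 -3.28e-02]]
1054 [-0.013  0.013 -0.05 ] [ 0.011  0.027 -0.019]
[-3.05519094e-01  4.16880936e-01 -1.54978093e-01  2.71822809e-05
 -9.98929127e-01  1.60955366e+00]
```

```bash
python3 - <<'E'
from h import *
import cell
print(cell.tips_ahead)
c=wrist();T=c['T'][:3,3];X=(wcloud(c)-T)@c['T'][:3,:3]
for v in range(300,400,10): print(v,[ (X[v,u].round(3).tolist()) for u in (290,315,340)])
E
```

```text
0.014
300 [[-0.062, -0.019, 0.028], [-0.062, 0.0, 0.028], [-0.062, 0.019, 0.028]]
310 [[-0.071, -0.019, 0.027], [-0.072, 0.0, 0.029], [-0.072, 0.019, 0.028]]
320 [[-0.082, -0.019, 0.027], [-0.082, 0.0, 0.028], [-0.082, 0.02, 0.028]]
330 [[-0.095, -0.02, 0.029], [-0.093, 0.0, 0.028], [-0.093, 0.02, 0.028]]
340 [[0.083, 0.0, -0.16], [-0.105, 0.0, 0.028], [-0.845, 0.102, 0.767]]
350 [[0.009, -0.008, -0.091], [-0.903, -0.001, 0.765], [0.009, 0.008, -0.091]]
360 [[0.011, -0.007, -0.097], [0.01, 0.0, -0.096], [0.012, 0.008, -0.098]]
370 [[0.01, -0.007, -0.1], [0.009, 0.0, -0.099], [0.01, 0.007, -0.1]]
380 [[0.01, -0.007, -0.104], [0.011, 0.0, -0.105], [0.01, 0.007, -0.104]]
390 [[0.009, -0.007, -0.107], [0.011, 0.0, -0.108], [0.009, 0.007, -0.107]]
```

The fingers closed above the boss. The wrist depth shows the tips about 19 mm *behind* the reported TCP, with the body face at −91 mm, so the gripper sits about 32 mm further back than stated. I'll reopen and go down 32 mm, watching the force.

Request:
{"name": "send_rows", "arguments": {"targets": [[0.8, 0, -0.003, 0, 0, 0, 0], [0.8, 0, -0.003, 0, 0, 0, 0], [0.8, 0, -0.003, 0, 0, 0, 0], [0.8, 0, -0.003, 0, 0, 0, 0], [0.8, 0, -0.003, 0, 0, 0, 0], [0.8, 0, -0.003, 0, 0, 0, 0], [0.8, 0, -0.003, 0.015, 0, 0, 0], [0.8, 0, -0.003, 0.03, 0, 0, 0], [0.8, 0, -0.003, 0.045, 0, 0, 0], [0.8, 0, -0.003, 0.06, 0, 0, 0], [0.8, 0, -0.003, 0.064, 0, 0, 0], [0.8, 0, -0.003, 0.064, 0, 0, 0]]}}

```text
time_s: 5.95
position: [0.4761, -0.3105, -0.0045]
tcp_rot: [-0.0, 0.991, -0.133, -0.001]
contact_force: [0.4, -0.9, -0.1]
width: 0.0683
finger_force: 0.0
```

Request:
{"name": "send_rows", "arguments": {"targets": [[0.65, 0, 0, 0, 0, 0, 0], [0.55, 0, 0, 0, 0, 0, 0], [0.45, 0, 0, 0, 0, 0, 0], [0.4, 0, 0, 0, 0, 0, 0], [0.3, 0, 0, 0, 0, 0, 0], [0.3, 0, 0, 0, 0, 0, 0], [0.3, 0, 0, 0, 0, 0, 0], [0.3, 0, 0, 0, 0, 0, 0]], "newtons": 60}}

```text
time_s: 6.75
position: [0.4769, -0.3106, -0.0032]
tcp_rot: [0.0, 0.991, -0.133, 0.001]
contact_force: [-1.0, 1.9, 5.5]
width: 0.0438
finger_force: 62.3
```

Gripped. Lifting.

Request:
{"name": "send_rows", "arguments": {"targets": [[0.3, 0, 0, -0.02, 0, 0, 0], [0.3, 0, 0, -0.05, 0, 0, 0], [0.3, 0, 0, -0.1, 0, 0, 0], [0.3, 0, 0, -0.15, 0, 0, 0], [0.3, 0, 0, -0.2, 0, 0, 0], [0.3, 0, 0, -0.22, 0, 0, 0], [0.3, 0, 0, -0.22, 0, 0, 0], [0.3, 0, 0, -0.22, 0, 0, 0]]}}

```text
time_s: 7.55
position: [0.4756, -0.31, 0.1046]
tcp_rot: [-0.001, 0.991, -0.133, -0.001]
contact_force: [0.4, 0.1, -3.6]
width: 0.0436
finger_force: 62.0
```

```bash
python3 - <<'E'
from h import *
from cell import get_obs
o=get_obs();print(o['contact_force'],o['width'],o['position'])
c=wrist('w4');T=c['T'][:3,3];W=wcloud(c);X=(W-T)@c['T'][:3,:3]
m=(np.hypot(X[...,0],X[...,1])<.026)&(X[...,2]>-.012)&(X[...,2]<-.0)&(c['depth']>0)
m[:, :]&=True
p=X[m];(a,b),r=cv2.minEnclosingCircle(p[:,:2].astype(np.float32));print('boss top tool',m.sum(),a,b,r,np.percentile(p[:,2],[10,50,90]))
m=(np.hypot(X[...,0],X[...,1])<.06)&(X[...,2]>.015)&(X[...,2]<.027)&(c['depth']>0)
p=X[m];(a,b),r=cv2.minEnclosingCircle(p[:,:2].astype(np.float32));print('flange',m.sum(),a,b,r,np.percentile(p[:,2],[10,50,90]))
A=np.c_[p[:,:2],np.ones(len(p))];print('plane',np.linalg.lstsq(A,p[:,2],rcond=None)[0])
g=(.5652,-.1706)
for lo,hi,R in((.012,.018,.07),(.03,.1,.02),(.03,.05,.02)):
    m=(W[...,2]>lo)&(W[...,2]<hi)&(np.hypot(W[...,0]-g[0],W[...,1]-g[1])<R)&(c['depth']>0)
    x=W[m];(cx,cy),r=cv2.minEnclosingCircle(x[:,:2].astype(np.float32));print(' ',lo,m.sum(),round(cx,4),round(cy,4),round(r,4),x[:,2].max())
E
```

```text
[ 0.41847047  0.12757737 -3.59873907] 0.043608411685702 [ 0.47557603 -0.30999989  0.10460646]
boss top tool 1127 0.005193281918764114 -7.857568562030792e-06 0.025414956733584404 [-0.01167558 -0.01093936 -0.0077962 ]Traceback (most recent call last):
  File "<stdin>", line 9, in <module>
    return _quantile_unchecked(
        a, q, axis, out, overwrite_input, method, keepdims, weights)
    return _ureduce(a,
                    func=_quantile_ureduce_func,
    ...<5 lines>...
                    overwrite_input=overwrite_input,
                    method=method)
    r = func(a, **kwargs)
    result = _quantile(arr,
                       quantiles=q,
    ...<2 lines>...
                       out=out,
                       weights=wgt)
    slices_having_nans = np.isnan(arr[-1, ...])
                                  ~~~^^^^^^^^^
IndexError: index -1 is out of bounds for axis 0 with size 0
```

View pics/w4.png

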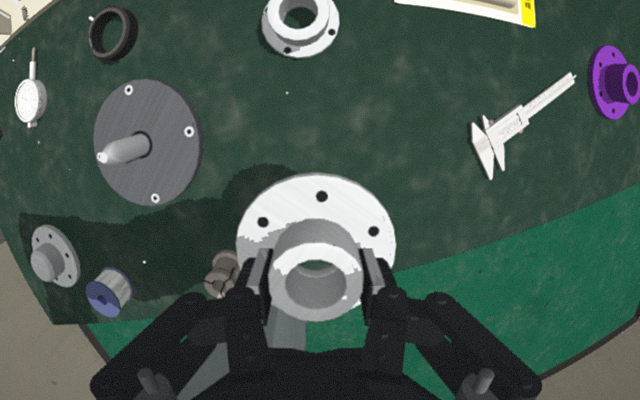

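The hub is held level, with the boss top at (318,270) and the mandrel at (150,145). I'm correcting the tool-frame height window.

```bash
python3 - <<'E'
from h import *
c=wrist();T=c['T'][:3,3];W=wcloud(c);X=(W-T)@c['T'][:3,:3];ok=c['depth']>0
for n,z0,R in(('top',-.0413,.026),('flange',-.0113,.055)):
    m=(np.hypot(X[...,0],X[...,1])<R)&(abs(X[...,2]-z0)<.004)&ok
    if n=='top': m&=(abs(X[...,1])<.0205)
    p=X[m];(a,b),r=cv2.minEnclosingCircle(p[:,:2].astype(np.float32))
    A=np.c_[p[:,:2],np.ones(len(p))];print(n,m.sum(),a,b,r,np.percentile(p[:,2],[10,50,90]),p.min(0),p.max(0),'plane',np.linalg.lstsq(A,p[:,2],rcond=None)[0])
g=(.5652,-.1706)
for lo,hi,R in((.012,.018,.07),(.03,.1,.02),(.03,.05,.02)):
    m=(W[...,2]>lo)&(W[...,2]<hi)&(np.hypot(W[...,0]-g[0],W[...,1]-g[1])<R)&ok
    x=W[m];print(' ',lo,m.sum(),cv2.minEnclosingCircle(x[:,:2].astype(np.float32)),x[:,2].max())
print(c['T'])
E
```

```text
top 4041 -0.00019726704340428114 0.0006579355685971677 0.023376772180199623 [-0.04179701 -0.04101468 -0.03944327] [-0.02273601 -0.02046623 -0.04315142] [ 0.02289777  0.02048303 -0.03730207] plane [ 0.00540184 -0.00113304 -0.04082494]
flange 8577 -0.00042907841270789504 0.00034123362274840474 0.04527929052710533 [-0.0120543  -0.01117258 -0.01021658] [-0.03973083 -0.04400213 -0.01529846] [ 0.04459161  0.0448732  -0.00730551] plane [ 0.0062005  -0.00248507 -0.0112958 ]
  0.012 9514 ((0.5648388862609863, -0.170432448387146), 0.06044178083539009) 0.017981045887115493
  0.03 848 ((0.5651867389678955, -0.17120349407196045), 0.010110810399055481) 0.07319276360975654
  0.03 299 ((0.5649294257164001, -0.17306259274482727), 0.009974831715226173) 0.04998992024739435
[[ 9.64512005e-01 -2.64022994e-01 -2.90710568e-03  4.75361613e-01]
 [-2.64018626e-01 -9.64515897e-01  1.80275183e-03 -3.09939880e-01]
 [-3.27991758e-03 -9.71245734e-04 -9.99994149e-01  1.04202470e-01]
 [ 0.00000000e+00  0.00000000e+00  0.00000000e+00  1.00000000e+00]]
```

Request:
{"name": "send_rows", "arguments": {"targets": [[0.3, 0.01, -0.04, 0, 0, 0, 0], [0.3, 0.03, -0.1, 0, 0, 0, 0], [0.3, 0.05, -0.17, 0, 0, 0, 0], [0.3, 0.075, -0.24, 0, 0, 0, 0], [0.3, 0.09, -0.29, 0, 0, 0, 0], [0.3, 0.098, -0.312, 0, 0, 0, 0], [0.3, 0.098, -0.316, 0, 0, 0, 0], [0.3, 0.098, -0.316, 0, 0, 0, 0], [0.3, 0.098, -0.316, 0, 0, 0, 0]]}}

```text
time_s: 8.55
position: [0.5646, -0.172, 0.1058]
tcp_rot: [0.0, 0.991, -0.134, -0.0]
contact_force: [0.5, 0.3, -3.2]
width: 0.0431
finger_force: 62.1
```

```bash
python3 - <<'E'
from h import *
from cell import camera
c=wrist();T=c['T'][:3,3];W=wcloud(c);X=(W-T)@c['T'][:3,:3];ok=c['depth']>0
for n,z0,R in(('top',-.0413,.026),('flange',-.0113,.055)):
    m=(np.hypot(X[...,0],X[...,1])<R)&(abs(X[...,2]-z0)<.004)&ok
    if n=='top': m&=(abs(X[...,1])<.0205)
    x=W[m];print(n,cv2.minEnclosingCircle(x[:,:2].astype(np.float32)),np.median(x[:,2]))
g=(.565,-.1706)
for lo,hi,R in((.012,.018,.07),(.03,.08,.02)):
    m=(W[...,2]>lo)&(W[...,2]<hi)&(np.hypot(W[...,0]-g[0],W[...,1]-g[1])<R)&ok
    x=W[m];print(lo,m.sum(),m.sum()>4 and cv2.minEnclosingCircle(x[:,:2].astype(np.float32)))
print(T)
s=camera('scene');a=s['image'][110:230,230:400];b=c['image'][150:350,200:440]
cv2.imwrite('pics/w5.png',np.hstack([cv2.resize(a,(425,300),interpolation=2),cv2.resize(b,(360,300),interpolation=2)]))
E
```

```text
top ((0.5645137429237366, -0.1723746955394745), 0.02326827123761177) 0.14681296950996342
flange ((0.5644360184669495, -0.17226402461528778), 0.04515475779771805) 0.11696357998279526
0.012 5912 ((0.5668308138847351, -0.17043031752109528), 0.0593816302716732)
0.03 0 False
[ 0.56457815 -0.17201303  0.10579469]
```

View pics/w5.png

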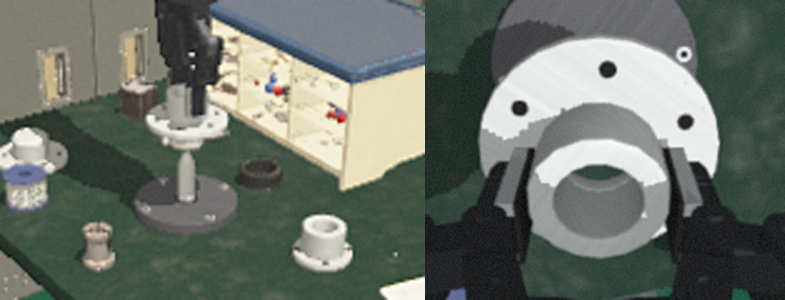

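Held hub is centred on the spigot to about 1.5 mm. Correcting that and lowering.

Request:
{"name": "send_rows", "arguments": {"targets": [[0.3, 0, -0.003, 0.01, 0, 0, 0], [0.3, 0, -0.003, 0.03, 0, 0, 0], [0.3, 0, -0.003, 0.05, 0, 0, 0], [0.3, 0, -0.003, 0.07, 0, 0, 0], [0.3, 0, -0.003, 0.09, 0, 0, 0], [0.3, 0, -0.003, 0.11, 0, 0, 0], [0.3, 0, -0.003, 0.12, 0, 0, 0], [0.3, 0, -0.003, 0.12, 0, 0, 0]]}}

```text
time_s: 9.45
position: [0.5651, -0.1696, 0.045]
tcp_rot: [0.0, 0.991, -0.133, -0.001]
contact_force: [-0.9, -0.1, -3.3]
width: 0.0434
finger_force: 62.2
```

Request:
{"name": "send_rows", "arguments": {"targets": [[0.3, 0, 0, 0.01, 0, 0, 0], [0.3, 0, 0, 0.02, 0, 0, 0], [0.3, 0, 0, 0.03, 0, 0, 0], [0.3, 0, 0, 0.04, 0, 0, 0], [0.3, 0, 0, 0.05, 0, 0, 0], [0.3, 0, 0, 0.058, 0, 0, 0], [0.3, 0, 0, 0.062, 0, 0, 0], [0.3, 0, 0, 0.062, 0, 0, 0]]}}

```text
time_s: 10.25
position: [0.5656, -0.1697, 0.0147]
tcp_rot: [0.0, 0.991, -0.133, -0.0]
contact_force: [0.3, 0.6, -3.1]
width: 0.0433
finger_force: 62.2
```

Request:
{"name": "send_rows", "arguments": {"targets": [[0.3, 0, 0, 0.002, 0, 0, 0], [0.3, 0, 0, 0.004, 0, 0, 0], [0.3, 0, 0, 0.005, 0, 0, 0], [0.3, 0, 0, 0.006, 0, 0, 0], [0.3, 0, 0, 0.006, 0, 0, 0]]}}

```text
time_s: 10.75
position: [0.5657, -0.1697, 0.0121]
tcp_rot: [-0.0, 0.991, -0.133, 0.0]
contact_force: [0.1, -0.3, -3.4]
width: 0.0432
finger_force: 62.2
```

Request:
{"name": "send_rows", "arguments": {"targets": [[0.3, 0, 0, 0.001, 0, 0, 0], [0.3, 0, 0, 0.002, 0, 0, 0], [0.3, 0, 0, 0.003, 0, 0, 0], [0.3, 0, 0, 0.003, 0, 0, 0]]}}

```text
time_s: 11.15
position: [0.5658, -0.1697, 0.0108]
tcp_rot: [0.0, 0.991, -0.133, 0.0]
contact_force: [-1.2, 0.7, -1.6]
width: 0.0436
finger_force: 62.4
```

Contact is starting, with the force down from −3.4 to −1.6 N.

Request:
{"name": "send_rows", "arguments": {"targets": [[0.3, 0, 0, 0.001, 0, 0, 0], [0.3, 0, 0, 0.002, 0, 0, 0], [0.3, 0, 0, 0.002, 0, 0, 0]]}}

```text
time_s: 11.45
position: [0.5658, -0.1697, 0.0108]
tcp_rot: [0.0, 0.991, -0.133, 0.0]
contact_force: [-3.7, 2.1, 5.5]
width: 0.0432
finger_force: 63.5
```

Seated. Release slowly, then go straight up.

Request:
{"name": "send_rows", "arguments": {"targets": [[0.5, 0, 0, 0, 0, 0, 0], [0.6, 0, 0, 0, 0, 0, 0], [0.7, 0, 0, 0, 0, 0, 0], [0.8, 0, 0, 0, 0, 0, 0], [0.8, 0, 0, 0, 0, 0, 0], [0.8, 0, 0, 0, 0, 0, 0], [0.8, 0, 0, -0.03, 0, 0, 0], [0.8, 0, 0, -0.08, 0, 0, 0], [0.8, 0, 0, -0.16, 0, 0, 0], [0.8, 0, 0, -0.24, 0, 0, 0], [0.8, 0, 0, -0.3, 0, 0, 0], [0.8, 0, 0, -0.3, 0, 0, 0]]}}

```text
time_s: 12.65
position: [0.5686, -0.1705, 0.1651]
tcp_rot: [0.0, 0.991, -0.133, 0.005]
contact_force: [0.5, 0.5, -0.3]
width: 0.0686
finger_force: 0.0
```

```bash
cat > m.py <<'E'
from h import *
c=wrist();T=c['T'][:3,3];W=wcloud(c);ok=c['depth']>0
for n,g,lo,hi,R in(('wide top',(.565,-.1706),.049,.055,.03),('wide fl',(.565,-.1706),.0195,.026,.06),('spigot',(.565,-.1706),.058,.08,.02),('nar top',(.6207,-.3374),.033,.044,.03),('nar fl',(.6207,-.3374),.004,.012,.04)):
    m=(W[...,2]>lo)&(W[...,2]<hi)&(np.hypot(W[...,0]-g[0],W[...,1]-g[1])<R)&ok
    x=W[m];print(n,m.sum(),m.sum()>4 and (cv2.minEnclosingCircle(x[:,:2].astype(np.float32)),np.median(x[:,2])))
print(T,move(c,(.6207,-.3374,.1)))
E
python3 m.py
```

```text
wide top 1184 (((0.5655192732810974, -0.1703425794839859), 0.02340727299451828), np.float64(0.05197648492397039))
wide fl 3743 (((0.5654382705688477, -0.170171320438385), 0.045411672443151474), np.float64(0.022094479620586138))
spigot 356 (((0.5653194189071655, -0.16981777548789978), 0.010124670341610909), np.float64(0.06521825758500252))
nar top 970 (((0.6206654906272888, -0.3367481231689453), 0.023275909945368767), np.float64(0.03795541789794829))
nar fl 909 (((0.6210408210754395, -0.33667945861816406), 0.03206204995512962), np.float64(0.008148625787997965))
[ 0.56855338 -0.17047876  0.16511643] [0.1872 0.2947 0.132 ]
```

Wide hub is seated flat (top at 52 mm, flange face at 22 mm) and centred. On to the narrow hub.

Request:
{"name": "send_rows", "arguments": {"targets": [[0.8, 0.05, 0.08, 0, 0, 0, 0], [0.8, 0.1, 0.16, 0.02, 0, 0, 0], [0.8, 0.15, 0.23, 0.06, 0, 0, 0], [0.8, 0.194, 0.293, 0.1, 0, 0, 0], [0.8, 0.194, 0.293, 0.14, 0, 0, 0], [0.8, 0.194, 0.293, 0.14, 0, 0, 0], [0.8, 0.194, 0.293, 0.14, 0, 0, 0], [0.8, 0.194, 0.293, 0.14, 0, 0, 0]]}}

```text
time_s: 13.5
position: [0.6214, -0.3361, 0.0912]
tcp_rot: [0.0, 0.991, -0.132, 0.001]
contact_force: [-0.5, -0.5, 0.3]
width: 0.0683
finger_force: 0.0
```

```bash
sed -i 's/,\.1)))/,-.004)),c["T"][2])/' m.py; python3 m.py
```

```text
wide top 188 (((0.5771921277046204, -0.16804906725883484), 0.019477657973766327), np.float64(0.05166592952011102))
wide fl 1844 (((0.5698010921478271, -0.17086255550384521), 0.044516995549201965), np.float64(0.021916195526044124))
spigot 0 False
nar top 1871 (((0.6214587092399597, -0.3372587561607361), 0.023337146267294884), np.float64(0.03788459793436605))
nar fl 1520 (((0.6214152574539185, -0.3372126817703247), 0.03213056921958923), np.float64(0.007971650542018038))
[ 0.6213884  -0.33614531  0.09124881] [-0.0011  0.0027  0.1905] [ 2.17996555e-03  5.27707991e-04 -9.99997485e-01  9.12488114e-02]
```

Request:
{"name": "send_rows", "arguments": {"targets": [[0.8, 0, 0.002, 0.03, 0, 0, 0], [0.8, 0, 0.002, 0.06, 0, 0, 0], [0.8, 0, 0.002, 0.09, 0, 0, 0], [0.8, 0, 0.002, 0.12, 0, 0, 0], [0.8, 0, 0.002, 0.15, 0, 0, 0], [0.8, 0, 0.002, 0.175, 0, 0, 0], [0.8, 0, 0.002, 0.188, 0, 0, 0], [0.8, 0, 0.002, 0.188, 0, 0, 0], [0.8, 0, 0.002, 0.188, 0, 0, 0]]}}

```text
time_s: 14.45
position: [0.621, -0.3377, -0.0035]
tcp_rot: [0.0, 0.991, -0.133, 0.001]
contact_force: [0.6, -0.9, 0.6]
width: 0.0684
finger_force: 0.0
```

Request:
{"name": "send_rows", "arguments": {"targets": [[0.65, 0, 0, 0, 0, 0, 0], [0.55, 0, 0, 0, 0, 0, 0], [0.45, 0, 0, 0, 0, 0, 0], [0.4, 0, 0, 0, 0, 0, 0], [0.3, 0, 0, 0, 0, 0, 0], [0.3, 0, 0, 0, 0, 0, 0], [0.3, 0, 0, 0, 0, 0, 0], [0.3, 0, 0, 0, 0, 0, 0]], "newtons": 60}}

```text
time_s: 15.25
position: [0.6213, -0.3374, -0.0029]
tcp_rot: [0.0, 0.991, -0.133, 0.001]
contact_force: [-0.3, 1.2, 4.8]
width: 0.0447
finger_force: 61.0
```

Request:
{"name": "send_rows", "arguments": {"targets": [[0.3, 0, 0, -0.02, 0, 0, 0], [0.3, 0, 0, -0.06, 0, 0, 0], [0.3, 0, 0, -0.12, 0, 0, 0], [0.3, 0, 0, -0.18, 0, 0, 0], [0.3, 0, 0, -0.23, 0, 0, 0], [0.3, 0, 0, -0.25, 0, 0, 0], [0.3, -0.02, -0.03, -0.25, 0, 0, 0], [0.3, -0.06, -0.09, -0.25, 0, 0, 0], [0.3, -0.1, -0.15, -0.25, 0, 0, 0], [0.3, -0.14, -0.21, -0.25, 0, 0, 0], [0.3, -0.17, -0.255, -0.25, 0, 0, 0], [0.3, -0.19, -0.285, -0.25, 0, 0, 0], [0.3, -0.195, -0.293, -0.25, 0, 0, 0], [0.3, -0.195, -0.293, -0.25, 0, 0, 0], [0.3, -0.195, -0.293, -0.25, 0, 0, 0]]}}

```text
time_s: 16.75
position: [0.5649, -0.1711, 0.1201]
tcp_rot: [0.0, 0.991, -0.133, -0.0]
contact_force: [-0.3, -0.9, -2.8]
width: 0.0444
finger_force: 61.8
```

```bash
python3 - <<'E'
from h import *
c=wrist();T=c['T'][:3,3];W=wcloud(c);X=(W-T)@c['T'][:3,:3];ok=c['depth']>0
for n,z0,R in(('top',-.0413,.026),('flange',-.0113,.04)):
    m=(np.hypot(X[...,0],X[...,1])<R)&(abs(X[...,2]-z0)<.004)&ok
    if n=='top': m&=(abs(X[...,1])<.0205)
    x=W[m];print(n,cv2.minEnclosingCircle(x[:,:2].astype(np.float32)),np.median(x[:,2]))
print(T)
E
```

```text
top ((0.5652362704277039, -0.17107002437114716), 0.023533469066023827) 0.16088113032286996
flange ((0.5702842473983765, -0.17298324406147003), 0.031217288225889206) 0.13096733467691618
[ 0.56493592 -0.1710677   0.12008984]
```

Request:
{"name": "send_rows", "arguments": {"targets": [[0.3, 0, -0.001, 0.01, 0, 0, 0], [0.3, 0, -0.001, 0.03, 0, 0, 0], [0.3, 0, -0.001, 0.05, 0, 0, 0], [0.3, 0, -0.001, 0.07, 0, 0, 0], [0.3, 0, -0.001, 0.085, 0, 0, 0], [0.3, 0, -0.001, 0.1, 0, 0, 0], [0.3, 0, -0.001, 0.11, 0, 0, 0], [0.3, 0, -0.001, 0.12, 0, 0, 0], [0.3, 0, -0.001, 0.128, 0, 0, 0], [0.3, 0, -0.001, 0.132, 0, 0, 0], [0.3, 0, -0.001, 0.132, 0, 0, 0]]}}

```text
time_s: 17.9
position: [0.5651, -0.17, 0.0544]
tcp_rot: [0.0, 0.991, -0.133, -0.0]
contact_force: [0.0, 0.0, -2.8]
width: 0.0444
finger_force: 61.8
```

Request:
{"name": "send_rows", "arguments": {"targets": [[0.3, 0, 0, 0.002, 0, 0, 0], [0.3, 0, 0, 0.004, 0, 0, 0], [0.3, 0, 0, 0.006, 0, 0, 0], [0.3, 0, 0, 0.006, 0, 0, 0]]}}

```text
time_s: 18.3
position: [0.5651, -0.17, 0.0515]
tcp_rot: [-0.0, 0.991, -0.133, -0.0]
contact_force: [-0.3, 0.7, -1.7]
width: 0.0447
finger_force: 61.8
```

Request:
{"name": "send_rows", "arguments": {"targets": [[0.3, 0, 0, 0.001, 0, 0, 0], [0.3, 0, 0, 0.002, 0, 0, 0], [0.3, 0, 0, 0.003, 0, 0, 0], [0.3, 0, 0, 0.003, 0, 0, 0]]}}

```text
time_s: 18.7
position: [0.5651, -0.17, 0.05]
tcp_rot: [-0.0, 0.991, -0.133, -0.0]
contact_force: [-1.2, -1.2, -2.7]
width: 0.0446
finger_force: 61.8
```

Request:
{"name": "send_rows", "arguments": {"targets": [[0.3, 0, 0, 0.001, 0, 0, 0], [0.3, 0, 0, 0.002, 0, 0, 0], [0.3, 0, 0, 0.002, 0, 0, 0]]}}

```text
time_s: 19.0
position: [0.5652, -0.17, 0.0492]
tcp_rot: [0.0, 0.991, -0.133, 0.0]
contact_force: [-0.4, 0.7, -1.1]
width: 0.0442
finger_force: 61.8
```

Request:
{"name": "send_rows", "arguments": {"targets": [[0.3, 0, 0, 0.001, 0, 0, 0], [0.3, 0, 0, 0.002, 0, 0, 0], [0.3, 0, 0, 0.002, 0, 0, 0]]}}

```text
time_s: 19.3
position: [0.5652, -0.1701, 0.0491]
tcp_rot: [0.0, 0.991, -0.133, 0.0]
contact_force: [-3.1, 2.1, 5.0]
width: 0.0446
finger_force: 62.5
```

Seated. Release slowly and retreat upward.

Request:
{"name": "send_rows", "arguments": {"targets": [[0.5, 0, 0, 0, 0, 0, 0], [0.6, 0, 0, 0, 0, 0, 0], [0.7, 0, 0, 0, 0, 0, 0], [0.8, 0, 0, 0, 0, 0, 0], [0.8, 0, 0, 0, 0, 0, 0], [0.8, 0, 0, 0, 0, 0, 0], [0.8, 0, 0, -0.03, 0, 0, 0], [0.8, 0, 0, -0.08, 0, 0, 0], [0.8, 0, 0, -0.16, 0, 0, 0], [0.8, 0, 0, -0.24, 0, 0, 0], [0.8, 0, 0, -0.3, 0, 0, 0], [0.8, 0, 0, -0.3, 0, 0, 0], [0.8, 0, 0, -0.3, 0, 0, 0]]}}

```text
time_s: 20.6
position: [0.5654, -0.1699, 0.1985]
tcp_rot: [-0.0, 0.991, -0.133, 0.001]
contact_force: [1.2, -0.7, -1.0]
width: 0.0683
finger_force: 0.0
```

```bash
python3 - <<'E'
from h import *
from cell import camera
c=wrist();W=wcloud(c);ok=c['depth']>0;g=(.565,-.1706)
for n,lo,hi,R in(('nar top',.086,.094,.03),('nar fl',.057,.063,.04),('wide fl',.0195,.026,.06)):
    m=(W[...,2]>lo)&(W[...,2]<hi)&(np.hypot(W[...,0]-g[0],W[...,1]-g[1])<R)&ok
    x=W[m];print(n,m.sum(),m.sum()>4 and (cv2.minEnclosingCircle(x[:,:2].astype(np.float32)),np.median(x[:,2])))
s=camera('scene');a=s['image'][110:230,220:390]
cv2.imwrite('pics/end.png',cv2.resize(a,(680,480),interpolation=2))
E
```

```text
nar top 1212 (((0.5650728344917297, -0.17066586017608643), 0.023486187681555748), np.float64(0.08993354506411663))
nar fl 1099 (((0.5649192929267883, -0.17083773016929626), 0.03231105953454971), np.float64(0.06007640670996922))
wide fl 1792 (((0.565525233745575, -0.17050300538539886), 0.04516934975981712), np.float64(0.022105723645616082))
```

View pics/end.png

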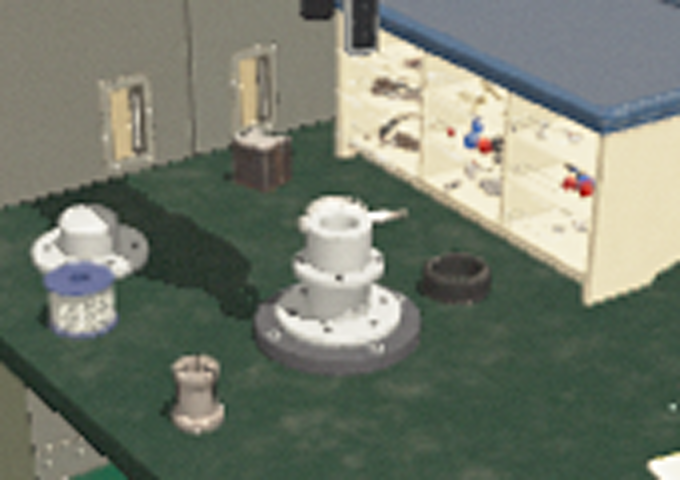

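The stack stands on the mandrel at (338,280) in the crop: narrow hub top at 90 mm, its flange face at 60 mm, wide flange face at 22 mm. The cap at (88,240) is untouched and the gripper is clear.

```bash
python3 -c "from cell import hand_in;print(hand_in())"
```

```text
the job is handed in; nothing more can be done
None
```

The wide hub sits flat on the mandrel base with the narrow hub flange down on top, both lowered under control; the end cap was not touched, and the job was handed in at about 21 s.

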